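Pack the tacking jig and hold the angle flush

ROBOT

A 6-joint arm with a two-finger parallel gripper is mounted at the origin on the work surface. World frame = base frame: x ahead of the robot, y to its left, z up, the work surface at z = 0. Lengths are in mm, angles in rad, forces in N, time in s.
With the tool pointing down it reaches from about 350 to 975 mm from the base axis. Payload 7.1 kg.
Tool frame: the origin (TCP) lies on the front face of the gripper's body, between the roots of the fingers; the fingertips stand 80 mm ahead of it and the grasp point (between the pads) lies 61 mm ahead of it; z points along the fingers, y is the line along which they close (so a half turn about z gives the same grasp; the last joint's range is limited). The gripper opens to 88 mm and grips with 3 to 60 N. Pads are 20 mm wide; open, the fingers measure 115 mm over their backs; the gripper's body (75 mm by 178 mm) begins 61 mm behind the grasp point.
Start: joints at [1.157, 0.423, 1.63, -0, 1.089, -0.019], TCP at [240.358, 576.917, 302.675] pointing down, gripper open.
Joint ranges: [-3, 3], [-0.9, 2.11], [0.09, 2.58], [-1.31, 4.45], [0.11, 2.69], [-2.54, 2.54]. Speed limits (rad/s): [2.39, 2.39, 3.01, 3.14, 3.14, 3.14].

INTERFACE

Orientations are given as a rotation vector (axis times angle).
In Python, from workcell import readout, vision, close_job gives the robot as it stands.
- The arm moves only by the tool servo_tool, never from a script. Its argument "plan" is a list that holds one entry, the list of rows, each a list of 7 numbers: the gripper command: -1 is fully open, 1 is shut, values between are in proportion, then the shift along the world's x, y, z in units of 40 mm (1.0 is 40 mm), then the turn, a rotation vector about the world's x, y, z in units of 5 degrees (1.0 is 5 degrees). A call has 1 to 5 rows; each row shifts and turns the commanded pose from where the row before left it; what a row does not reach is not made up. A row lasts 1/12 s, in which the tool goes at most 41.7 mm and 7.16 degrees, less where a joint would pass 70% of its speed; a pose out of reach is approached as far as the arm can. A call is refused whole if a number of a shift passes 1 or a number of a turn 1, either way. A call with a gripper value outside its range is refused whole. The fingers move at their own pace and stop on an object; the grip force is fixed at half the most. Time passes only in rows, so rows that do not move let the fingers close. It gives the time, the measured TCP pose, the force, the opening and the grip force at its end, in the units of the state.
- readout.get_obs(): the state, without advancing time (a new reading comes with each control period).
- vision.get_image(name): name is "side" or "top" or "wrist"; returns the picture (420x560x3 uint8, red, green, blue); there is no depth.
- vision.camera_params(name): a dict with "fx", "fy", "cx", "cy" (pixels), "rvec" (rotation vector, rad) and "tvec" (3), from world to camera coordinates, as OpenCV has them; the wrist camera has in their place "hand_eye" (4x4, takes a point from camera to tool coordinates, whose origin is the TCP and whose axes are the flange's). Camera axes: x right, y down, z forward; pixel columns grow to the right and rows downward; lengths in mm; the calibration is good to about 2 mm. The wrist camera is an equidistant fisheye: a pixel r from the principal point sees the ray r / f radians off the axis. A picture is of the moment at which its call begins: read the wrist's pose just before it. camera_params takes no time and is no camera call.
- close_job(): hands the job in; it is judged then, once.
The state is a dict: "t": time; "qpos": joint angles; "qvel": joint speeds; "joint_torque": joint torques, N m; "ee_pos": TCP position; "orientation": TCP orientation; "ft_force": force on the tool from outside, world axes, zero at the start; "moment": the same for the moment, N m; "width": finger opening in mm; "grasp_force": force on a finger pad.
Only numpy, scipy, OpenCV 4.12 (cv2) and the standard library are available. Lean on these libraries where they do the work, as an engineer would, in place of code of your own. Each camera call takes 0.05 s, during which the arm holds its last target. There are 200 camera calls.

TASK

Swing the jig's keeper lever back off the gaps until it points straight out behind the row, square (90 degrees) to it, then stand the loose packer upright and fully home in the only gap wide enough for it and let it go. Then bring up the length of steel angle, standing on its foot, press its upright back flush against the jig's two end posts, centred across all three gaps, and finish while still holding it firmly pressed there. Leave the other things on the bench where they are.

Things in the scene. Friction and masses are not known exactly. Their poses are not given: they have to be found in the camera images.
- jig: Fixed steel tacking jig (place, yaw vary). Origin: bench level, middle of the row. x runs along the row; gap mouths look to -y, rear is +y. Two end posts 20 x 92 x 50 tall, centred at x = -79 and +79, their front faces at y = -30. Between them three slotted blocks fill x = -69 to 69; a rear rail 34 tall behind them reaches y = +67.
- seat (a point): Where the centre of the angle's upright (point angle_mid) belongs when flush and centred: on the jig at x = 0, y = -35, 40 above the bench; axes as the jig's.
- block_wide: Slotted block with a 28 wide gap, the only one the packer fits; 46 (x) x 82.5 x 34 tall, axes as the jig's; place in the row varies. Origin: bench level, middle of the gap's width, on the jig's x axis. Gap open at the top and front (-y), floor is the bench, from y = -28.5 to a back wall at y = +46 (8 thick). Packer home: its centre at x = 0, y = 5 to 11.
- block_mid: The same kind of block with a gap only 16 wide: too narrow for the packer.
- block_slim: The same kind of block with a gap only 11 wide: too narrow for the packer.
- keeper (a joint): Keeper lever: flat bar 18 wide, 8 thick, 53 to 61 above the bench, on an upright pivot on the jig's +x end post. 0: lies over the gaps, pointing to the jig's -x. Grows swinging to the rear (clockwise from above); 1.571: points to the jig's +y, square. Range 0 to 2.3, no stop at 1.571. Friction 0.12 N m (1 N at the knob); stays where left.
- keeper_knob (a point): Middle of the upright round black knob, 20 diameter x 40 tall, on the lever's end, 130 from the pivot axis; knob spans 61 to 101 above the bench, this point is 81 above it.
- keeper_pivot (a point): Point on the lever's pivot axis, 53 above the bench; a boss reaches 68 above the bench.
- packer_mid (a point): Loose aluminium packer, an upside-down T, all 22 thick (its x): base 70 long (its y) x 34 tall with a grip stem 26 (y) x 46 tall on its middle, 80 tall in all. 0.15 to 0.31 kg. This point: its centre line, 40 above its underside. It stands upright at the start. It goes in with its 22 side across the gap, either way round.
- angle_mid (a point): Middle of the upright leg, 40 above the bench, of the loose L-section steel angle. Upright 180 long (x) x 10 thick (y) x 80 tall (z); foot 6 thick, on the bench, sticks out 40 beyond the upright to -y. Flat back looks to +y, towards the jig at the start. 0.36 to 0.54 kg. The jig's blocks are 34 tall, so it can be gripped above them, or pushed.
- jar: Bystander, to be left alone: glass jar with a steel cap, 68 diameter x 85 tall. Origin: centre of its underside.
- spraycan: Bystander, to be left alone: white spray can, 64 diameter x 160 tall. Origin: centre of its underside.
- hammer: Bystander, to be left alone: hammer lying flat. Origin: on its centre line, at bench level.
- spanner: Bystander, to be left alone: steel spanner lying flat. Origin: on its centre line, at bench level.
- tape: Bystander, to be left alone: cardboard-brown roll of tape lying flat, 90 diameter x 25 tall. Origin: centre of its underside.
- offcut: Bystander, to be left alone: wooden offcut 70 x 100 x 45 tall. Origin: centre of its underside.
- tin: Bystander, to be left alone: open steel tin, 84 diameter x 95 tall. Origin: centre of its underside.
Not all that is in view belongs to the job. Leave any blue look-alike of the part that bears packer_mid alone.

How it is judged:
By the outcome, as a careful person would: the job done as asked, in the order asked, and still so for the second after the job is handed in, while the arm keeps its last pose, push and grip.
It also fails if it takes over 72 s, if anything falls off the work surface, if the arm or the gripper's body presses on something with over 40 N, if the wrist force passes 120 N, or if a joint passes its speed limit or range.

## Working session

There is one attempt and no reset: what is moved stays moved. The work goes in short steps, Python scripts to look and compute and a tool call to move; the robot and the scene stay as the last step left them, time stands still between calls to the robot, and variables do not carry over. Pictures are saved under pics/ and viewed, at most 13 in all, crops included, and the job is handed in when it is done.

Besides the shell and the picture viewer there is one more tool, called after "Emit:" as name(argument=value, ...), one argument or row to a line, values as JSON. servo_tool: Moves the arm, as the interface text tells. Its arguments: {"type":"object","properties":{"plan":{"type":"array"}},"required":["plan"]}

```bash
mkdir -p pics; ls; cat > h.py <<'E'
import numpy as np, cv2
from workcell import readout, vision
def cam(n):
    p=vision.camera_params(n); return p
def ray(n,u,v,pose=None):
    p=cam(n)
    if n!='wrist':
        R=cv2.Rodrigues(np.array(p['rvec'],float))[0]; t=np.array(p['tvec'],float).ravel()
        d=R.T@np.array([(u-p['cx'])/p['fx'],(v-p['cy'])/p['fy'],1]); return -R.T@t,d
    o=pose or readout.get_obs()
    x,y=(u-p['cx'])/p['fx'],(v-p['cy'])/p['fy']; r=np.hypot(x,y)
    d=np.array([np.sin(r)*x/r,np.sin(r)*y/r,np.cos(r)]) if r>1e-9 else np.array([0,0,1.])
    H=np.array(p['hand_eye']); R=cv2.Rodrigues(np.array(o['orientation'],float))[0]
    return R@H[:3,3]+np.array(o['ee_pos']),R@H[:3,:3]@d
def onz(n,u,v,z,pose=None):
    c,d=ray(n,u,v,pose); return c+d*(z-c[2])/d[2]
def proj(n,P,o=None):
    p=cam(n);P=np.array(P,float)
    if n!='wrist':
        R=cv2.Rodrigues(np.array(p['rvec'],float))[0]; q=R@P+np.array(p['tvec'],float).ravel()
        return np.array([p['cx']+p['fx']*q[0]/q[2],p['cy']+p['fy']*q[1]/q[2]])
    o=o or readout.get_obs(); H=np.array(p['hand_eye']); R=cv2.Rodrigues(np.array(o['orientation'],float))[0]
    q=H[:3,:3].T@(R.T@(P-np.array(o['ee_pos']))-H[:3,3])
    th=np.arctan2(np.hypot(q[0],q[1]),q[2]); k=th/np.hypot(q[0],q[1])
    return np.array([p['cx']+p['fx']*k*q[0],p['cy']+p['fy']*k*q[1]])
def snap(n,f):
    im=vision.get_image(n); cv2.imwrite('pics/'+f,im[:,:,::-1]); return im
E
python3 - <<'E'
from h import *
np.set_printoptions(precision=2,suppress=True)
for n in('top','side'):
    snap(n,n+'1.png'); p=cam(n); print(n,p['fx'],ray(n,p['cx'],p['cy']))
print(cam('wrist')); print(readout.get_obs())
a=[cv2.imread('pics/top1.png')]
E
```

```text
pics
top 461.7235679514526 (array([ 357.72,  -16.32, 1192.4 ]), array([ 0.18,  0.  , -0.98]))
side 389.9986686420621 (array([376.3 , 733.07, 562.37]), array([ 0.23, -0.83, -0.5 ]))
{'fx': 325.19226210127806, 'fy': 325.19226210127806, 'cx': 279.9781326941173, 'cy': 214.43613040154196, 'hand_eye': array([[  0.  ,  -0.97,  -0.25,  68.3 ],
       [  1.  ,   0.  ,  -0.  ,  -0.73],
       [  0.  ,  -0.25,   0.97, -82.96],
       [  0.  ,   0.  ,   0.  ,   1.  ]])}
{'t': 0.1, 'qpos': array([ 1.16,  0.42,  1.63, -0.  ,  1.09, -0.02]), 'qvel': array([ 0.,  0., -0.,  0., -0., -0.]), 'joint_torque': array([  0.  , -54.56, -27.43,   0.06,   0.02,  -0.  ]), 'ee_pos': array([240.23, 576.58, 301.98]), 'orientation': array([-0.62, -3.08,  0.  ]), 'ft_force': array([-0.27, -0.08, -0.94]), 'moment': array([-0.  , -0.  ,  0.03]), 'grasp_force': 0.0, 'width': 88.25367093133855}
```

View pics/top1.png

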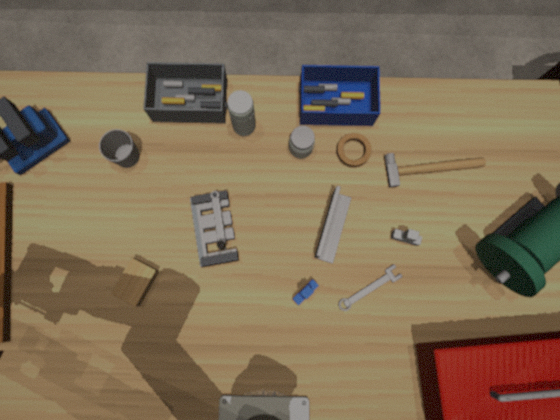

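View pics/side1.png

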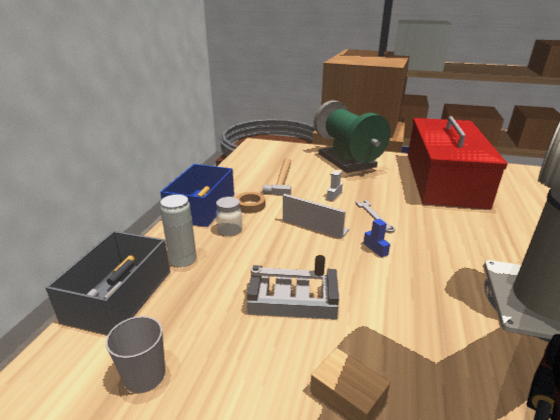

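The top view shows the jig at (214,228) with the keeper pivot at about (215,197) and the knob at about (221,243). The angle is at (334,225), the silver packer at (406,237) and the blue decoy at (306,292). I'll enlarge the top view to get exact pixels.

```bash
python3 - <<'E'
import cv2
a=cv2.imread('pics/top1.png')
c=cv2.resize(a[180:280,180:250],None,fx=5.7,fy=5.7,interpolation=2)
d=cv2.resize(a[180:280,310:430],None,fx=3.3,fy=3.3,interpolation=2)
import numpy as np
o=np.zeros((570,800,3),np.uint8);o[:,:399]=c[:570,:399];o[:330,404:800]=d[:330]
cv2.imwrite('pics/c1.png',o)
E
```

```text
(no output)
```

View pics/c1.png

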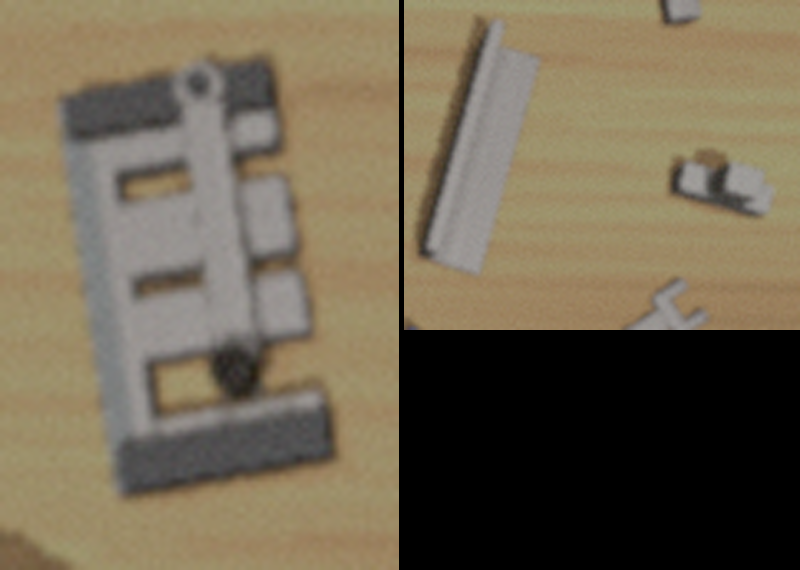

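```bash
python3 - <<'E'
from h import *
np.set_printoptions(precision=1,suppress=True)
C=lambda x,y:(180+x/5.7-.4,180+y/5.7-.4)
D=lambda x,y:(310+(x-404)/3.3-.35,180+y/3.3-.35)
T=lambda p,z:onz('top',*p,z)
A=[T(C(*p),50) for p in[(62,98),(268,60),(278,108),(70,140)]]
B=[T(C(*p),50) for p in[(115,445),(323,402),(333,455),(125,492)]]
a,b=np.mean(A,0),np.mean(B,0);print('posts',a,b,np.linalg.norm(a-b),[np.linalg.norm(A[0]-A[1]),np.linalg.norm(B[0]-B[1])])
ex=(a-b)/np.linalg.norm(a-b);ey=np.array([-ex[1],ex[0],0]);J=(a+b)/2-16*ey
print('jig',J,'yaw',np.degrees(np.arctan2(ex[1],ex[0])))
loc=lambda P:((P-J)@ex,(P-J)@ey)
pv=T(C(197,83),68);k=T(C(236,370),101)
print('pivot',pv,loc(pv),'knob',k,loc(k),np.linalg.norm((k-pv)[:2]))
u=T(D(497,20),80),T(D(430,258),80);print('upr',u,np.linalg.norm(u[0]-u[1]),(u[0]+u[1])/2)
f=T(D(538,60),6),T(D(480,272),6);print('foot',f,np.linalg.norm(f[0]-f[1]),(f[0]+f[1])/2)
print('pk base',T(D(683,180),34),T(D(768,205),34),'stemtop',T(D(745,180),80))
E
```

```text
posts [589.1 146.8  50. ] [436.5 116.6  50. ] 155.54822764147562 [np.float64(92.52217260268493), np.float64(91.58011552292687)]
jig [515.9 116.   50. ] yaw 11.172587030363227
pivot [593.8 132.6  68. ] (np.float64(79.72699939082061), np.float64(1.1859488486047187)) knob [465.5 107.1 101. ] (np.float64(-51.16130241185948), np.float64(0.9756181592635897)) 130.8884707978069
upr (array([ 618.4, -173.5,   80. ]), array([ 439.8, -123.5,   80. ])) 185.45185481000493 [ 529.1 -148.5   80. ]
foot (array([ 603.7, -216.4,    6. ]), array([ 435.1, -169.5,    6. ])) 174.98414611461126 [ 519.4 -192.9    6. ]
pk base [ 506.2 -321.6   34. ] [ 488.2 -385.9   34. ] stemtop [ 501.2 -355.    80. ]
```

The geometry agrees with the given sizes: post spacing 155.5 (should be 158), lever 131 (130), posts 92 (92). The wide gap is the one at the jig's -x end. Next I move above the knob and turn square to the jig.

Emit:
servo_tool(
  plan=[
    [[-1,0.375,-0.78,0,0,0,0.45],[-1,0.375,-0.78,0,0,0,0.45],[-1,0.375,-0.78,0,0,0,0.45],[-1,0.375,-0.78,0,0,0,0.45],[-1,0.375,-0.78,0,0,0,0.45]],
  ],
)

```text
t: 0.52
ee_pos: [315.5, 419.3, 302.3]
orientation: [-0.307, -3.126, 0.001]
ft_force: [0.1, 1.7, -0.5]
width: 87.6
grasp_force: 0.0
```

Emit:
servo_tool(
  plan=[
    [[-1,0.375,-0.78,0,0,0,0.45],[-1,0.375,-0.78,0,0,0,0.45],[-1,0.375,-0.78,0,0,0,0.45],[-1,0.375,-0.78,0,0,0,0.45],[-1,0.375,-0.78,0,0,0,0.45]],
  ],
)

```text
t: 0.93
ee_pos: [390.6, 263.3, 302.6]
orientation: [0.0, -3.141, 0.0]
ft_force: [0.6, -0.8, 0.9]
width: 88.2
grasp_force: 0.0
```

Emit:
servo_tool(
  plan=[
    [[-1,0.375,-0.78,0,0,0,0.45],[-1,0.375,-0.78,0,0,0,0.45],[-1,0.375,-0.78,0,0,0,0.45],[-1,0.375,-0.78,0,0,0,0.45],[-1,0.375,-0.78,0,0,0,0.45]],
  ],
)

```text
t: 1.35
ee_pos: [465.6, 107.2, 302.6]
orientation: [0.308, -3.126, -0.0]
ft_force: [0.7, 0.8, 0.9]
width: 87.8
grasp_force: 0.0
```

Emit:
servo_tool(
  plan=[
    [[-1,0,0,0,0,0,0],[-1,0,0,0,0,0,0],[-1,0,0,0,0,0,0]],
  ],
)

```text
t: 1.6
ee_pos: [465.0, 108.9, 302.4]
orientation: [0.302, -3.126, -0.0]
ft_force: [-0.3, -0.4, 0.1]
width: 87.8
grasp_force: 0.0
```

```bash
python3 - <<'E'
from h import *
np.set_printoptions(precision=2,suppress=True)
o=readout.get_obs();print(o['ee_pos'],o['orientation'],o['qpos'],o['t'])
snap('wrist','w1.png')
E
```

```text
[465.03 108.92 302.39] [ 0.3  -3.13 -0.  ] [ 0.21  0.21  1.95  0.    0.99 -1.56] 1.6
```

View pics/w1.png

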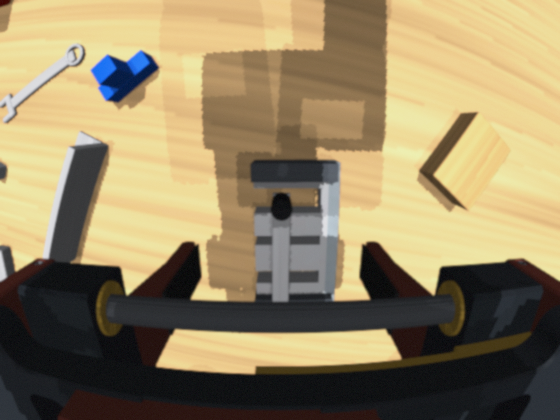

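The wrist view shows the knob top at about (282,199), the near post top spanning (252,162) to (339,183), and the open wide gap at (318,195).

```bash
python3 - <<'E'
from h import *
np.set_printoptions(precision=1,suppress=True)
im=cv2.imread('pics/w1.png'); 
m=(im.max(2)<40).astype(np.uint8);m[:185]=0;m[240:]=0;m[:,:265]=0;m[:,300:]=0
n,l,s,c=cv2.connectedComponentsWithStats(m);print(s,c)
print('knob pred top/bot',proj('wrist',[465.5,107.1,101]),proj('wrist',[465.5,107.1,61]))
J=np.array([515.9,116,0]);a=np.radians(11.17);ex=np.array([np.cos(a),np.sin(a),0]);ey=np.array([-ex[1],ex[0],0])
for x in(-89,-69):
  for y in(-30,62): print(x,y,proj('wrist',J+x*ex+y*ey+[0,0,50]))
print('offcut/angle top ends',proj('wrist',[439.8,-123.5,80]))
E
```

```text
[[     0      0    560    420 234788]
 [   271    194     21     26    412]] [[279.5 209.5]
 [281.  206.3]]
knob pred top/bot [277.9 209.9] [278.1 200.6]
-89 -30 [248.2 162.8]
-89 62 [336.7 163.1]
-69 -30 [248.5 181.8]
-69 62 [336.2 182. ]
offcut/angle top ends [ 72.9 143. ]
```

Emit:
servo_tool(
  plan=[
    [[-1,0,0,-0.77,0,0,0],[-1,0,0,-0.77,0,0,0],[-1,0,0,-0.77,0,0,0],[-1,0,0,-0.77,0,0,0],[-1,0,0,-0.77,0,0,0]],
  ],
)

```text
t: 2.07
ee_pos: [464.8, 110.3, 147.6]
orientation: [-0.308, 3.126, 0.0]
ft_force: [0.4, -0.0, -0.3]
width: 87.8
grasp_force: 0.0
```

Emit:
servo_tool(
  plan=[
    [[0.4,0,0,0,0,0,0],[0.4,0,0,0,0,0,0],[0.4,0,0,0,0,0,0],[0.4,0,0,0,0,0,0],[0.4,0,0,0,0,0,0]],
  ],
)

```text
t: 2.48
ee_pos: [466.4, 109.4, 150.5]
orientation: [-0.305, 3.123, 0.001]
ft_force: [-0.6, -0.3, 0.1]
width: 58.1
grasp_force: 0.0
```

Emit:
servo_tool(
  plan=[
    [[0.4,0,0,0,0,0,0],[0.4,0,0,0,0,0,0],[0.4,0,0,0,0,0,0],[0.4,0,0,0,0,0,0],[0.4,0,0,0,0,0,0]],
  ],
)

```text
t: 2.9
ee_pos: [465.4, 108.9, 148.8]
orientation: [-0.304, 3.127, 0.0]
ft_force: [-0.3, 0.0, 0.0]
width: 27.3
grasp_force: 0.0
```

```bash
python3 - <<'E'
from h import *
np.set_printoptions(precision=2,suppress=True)
o=readout.get_obs();print(o['ee_pos'],o['orientation'],o['width'],o['t'])
snap('wrist','w2.png'); print(proj('wrist',o['ee_pos']+np.array([0,0,-48])))
E
```

```text
[465.37 108.85 148.82] [-0.3   3.13  0.  ] 27.303372112019755 2.9
[280.95 289.61]
```

View pics/w2.png

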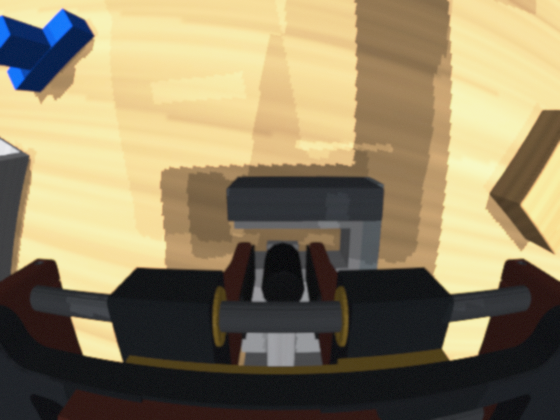

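The knob sits centred between the fingers (about 283 against the tool axis at 281). I'll close and swing it along the arc.

Emit:
servo_tool(
  plan=[
    [[1,0,0,0,0,0,0],[1,0,0,0,0,0,0],[1,0,0,0,0,0,0],[1,0,0,0,0,0,0],[1,0,0,0,0,0,0]],
  ],
)

```text
t: 3.37
ee_pos: [465.3, 108.9, 148.6]
orientation: [0.305, -3.127, 0.0]
ft_force: [-0.1, -0.8, 0.6]
width: 19.5
grasp_force: 30.0
```

Emit:
servo_tool(
  plan=[
    [[1,-0.043,0.28,0,0,0,-1],[1,-0.018,0.283,0,0,0,-1],[1,0.006,0.283,0,0,0,-1],[1,0.031,0.282,0,0,0,-1],[1,0.056,0.278,0,0,0,-1]],
  ],
)

```text
t: 3.78
ee_pos: [466.8, 165.6, 148.6]
orientation: [0.385, 3.117, -0.0]
ft_force: [2.4, -0.9, -1.6]
width: 19.3
grasp_force: 30.0
```

Emit:
servo_tool(
  plan=[
    [[1,0.08,0.272,0,0,0,-1],[1,0.103,0.264,0,0,0,-1],[1,0.126,0.254,0,0,0,-1],[1,0.147,0.242,0,0,0,-1],[1,0.168,0.228,0,0,0,-1]],
  ],
)

```text
t: 4.2
ee_pos: [491.9, 216.1, 148.6]
orientation: [1.05, 2.96, -0.0]
ft_force: [2.9, -2.9, -0.9]
width: 19.2
grasp_force: 30.0
```

Emit:
servo_tool(
  plan=[
    [[1,0.187,0.213,0,0,0,-1],[1,0.205,0.196,0,0,0,-1],[1,0.221,0.177,0,0,0,-1],[1,0.236,0.157,0,0,0,-1],[1,0.249,0.136,0,0,0,-1]],
  ],
)

```text
t: 4.62
ee_pos: [536.0, 251.2, 148.6]
orientation: [1.666, 2.663, 0.0]
ft_force: [0.7, -1.1, 1.0]
width: 19.5
grasp_force: 30.0
```

Emit:
servo_tool(
  plan=[
    [[1,0.26,0.114,0,0,0,-1],[1,0.269,0.091,0,0,0,-1],[1,0.275,0.067,0,0,0,-1],[1,0,0,0,0,0,0],[1,0,0,0,0,0,0]],
  ],
)

```text
t: 5.03
ee_pos: [568.1, 262.0, 148.7]
orientation: [1.993, 2.429, 0.002]
ft_force: [1.1, 3.4, -0.1]
width: 19.3
grasp_force: 30.0
```

Emit:
servo_tool(
  plan=[
    [[0.3,0,0,0,0,0,0],[0.3,0,0,0,0,0,0],[0.3,0,0,0,0,0,0],[0.3,0,0,0.5,0,0,0],[0.3,0,0,0.8,0,0,0]],
  ],
)

```text
t: 5.45
ee_pos: [565.2, 260.4, 197.9]
orientation: [-1.993, -2.425, 0.011]
ft_force: [-0.7, 1.0, 0.7]
width: 30.7
grasp_force: 0.0
```

Emit:
servo_tool(
  plan=[
    [[-1,0,0,0.8,0,0,0],[-1,0,0,0.8,0,0,0],[-1,0,0,0.8,0,0,0],[-1,0,-0.5,0,0,0,0.8],[-1,-0.1,-0.96,0,0,0,0.8]],
  ],
)

```text
t: 5.87
ee_pos: [564.8, 205.3, 299.5]
orientation: [1.81, 2.564, 0.009]
ft_force: [-0.3, -1.1, -0.5]
width: 60.6
grasp_force: 0.0
```

Emit:
servo_tool(
  plan=[
    [[-1,-0.1,-0.96,0,0,0,0.8],[-1,-0.1,-0.96,0,0,0,0.8],[-1,-0.1,-0.96,0,0,0,0.8],[-1,-0.1,-0.96,0,0,0,0.8],[-1,-0.1,-0.96,0,0,0,0.8]],
  ],
)

```text
t: 6.28
ee_pos: [542.5, 9.4, 296.7]
orientation: [-1.343, -2.84, 0.001]
ft_force: [1.0, 0.3, -0.5]
width: 87.5
grasp_force: 0.0
```

Emit:
servo_tool(
  plan=[
    [[-1,-0.1,-0.96,0,0,0,0.8],[-1,-0.1,-0.96,0,0,0,0.8],[-1,-0.1,-0.96,0,0,0,0.8],[-1,-0.1,-0.96,0,0,0,0.8],[-1,-0.1,-0.96,0,0,0,0.8]],
  ],
)

```text
t: 6.7
ee_pos: [522.5, -182.5, 296.7]
orientation: [-0.83, -3.03, 0.0]
ft_force: [0.1, 0.8, -0.5]
width: 87.9
grasp_force: 0.0
```

Emit:
servo_tool(
  plan=[
    [[-1,-0.1,-0.96,0,0,0,0.8],[-1,-0.1,-0.96,0,0,0,0.8],[-1,-0.1,-0.96,0,0,0,0.8],[-1,-0.1,-0.5,0,0,0,0.8],[-1,0,0,0,0,0,0]],
  ],
)

```text
t: 7.12
ee_pos: [506.3, -319.7, 296.6]
orientation: [0.407, 3.115, -0.002]
ft_force: [-0.9, 0.0, -0.7]
width: 87.7
grasp_force: 0.0
```

Emit:
servo_tool(
  plan=[
    [[-1,0,0,0,0,0,0],[-1,0,0,0,0,0,0]],
  ],
)

```text
t: 7.28
ee_pos: [507.2, -315.1, 296.4]
orientation: [-0.408, -3.114, -0.001]
ft_force: [0.3, 0.3, 0.3]
width: 87.9
grasp_force: 0.0
```

```bash
python3 - <<'E'
from h import *
np.set_printoptions(precision=2,suppress=True)
o=readout.get_obs();print(o['ee_pos'],o['orientation'],o['qpos'],o['t'])
w=vision.get_image('wrist')[:,:,::-1]; t=snap('top','t2.png')[:,:,::-1]
d=np.zeros((600,800,3),np.uint8)
d[:420,:560]=w
d[200:600,560:]=cv2.resize(t[180:280,190:250],None,fx=4,fy=4,interpolation=2)
cv2.imwrite('pics/w3f.png',w);cv2.imwrite('pics/c3.png',d)
E
```

```text
[ 507.25 -315.08  296.4 ] [-0.41 -3.11 -0.  ] [-0.58  0.39  1.7   0.    1.05 -1.89] 7.2833
```

View pics/c3.png

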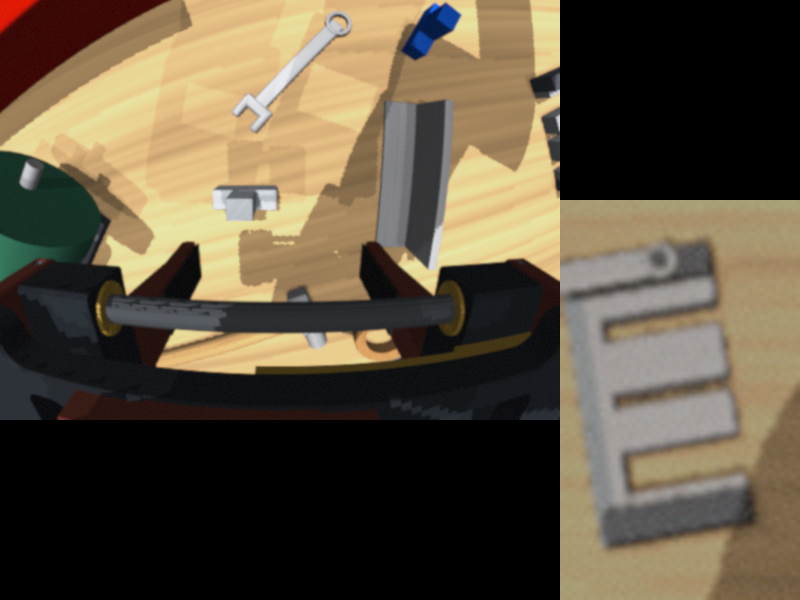

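The wrist view shows the packer base spanning columns 213–277 at rows 186–210, with its stem top at about (241,208). The top crop shows the lever lying square over the far post. I'll compute both.

```bash
python3 - <<'E'
from h import *
np.set_printoptions(precision=1,suppress=True)
o=readout.get_obs()
im=cv2.imread('pics/w3f.png'); h=cv2.cvtColor(im,cv2.COLOR_BGR2HSV)
m=(h[:,:,1]<45).astype(np.uint8);m[:180]=0;m[225:]=0;m[:,:205]=0;m[:,285:]=0
cs=max(cv2.findContours(m,0,2)[0],key=cv2.contourArea);print(cv2.boundingRect(cs),cv2.minAreaRect(cs))
for r in range(184,222,3):
    c=np.where(m[r])[0]; print(r,c.min() if len(c) else 0,c.max() if len(c) else 0,end=' | ')
for c in range(216,276,6):
    r=np.where(m[:,c])[0]; print(c,r.min(),r.max(),end=' | ')
print()
R=cv2.Rodrigues(np.array(o['orientation']))[0];print('theta',np.degrees(np.arctan2(R[1,1],R[0,1])))
for nm,u,v,z in[('stem',240.5,207.5,80),('baseL',213,198,34),('baseR',278,198,34)]: print(nm,onz('wrist',u,v,z))
t=cv2.imread('pics/t2.png');k=(t.max(2)<35).astype(np.uint8)[190:225,150:205]
n,l,s,c=cv2.connectedComponentsWithStats(k);print(s[1:],c[1:]+[150,190])
P=np.array([593,134.5]);
for d in(-3,0,3):
  a=np.radians(101.2+d);q=P+130*np.array([np.cos(a),np.sin(a)])-[0,2];print(d,proj('top',[*q,101]),proj('top',[*q,61]))
E
```

```text
(212, 186, 65, 35) ((244.0, 203.0), (34.0, 64.0), 90.0)
184 0 0 | 187 218 275 | 190 213 276 | 193 212 276 | 196 213 276 | 199 213 276 | 202 213 276 | 205 213 276 | 208 213 276 | 211 226 253 | 214 226 253 | 217 226 252 | 220 227 251 | 216 188 209 | 222 186 209 | 228 186 220 | 234 186 220 | 240 186 220 | 246 186 220 | 252 186 219 | 258 186 209 | 264 186 209 | 270 186 209 | 
theta 75.16972509776537
stem [ 499.8 -352.1   80. ]
baseL [ 490.5 -387.    34. ]
baseR [ 509. -318.   34.]
[] []
-3 [158.8 198.2] [162.7 201.4]
0 [159.1 201. ] [163.  204.1]
3 [159.6 203.7] [163.4 206.7]
```

Base length comes out at 71 (70 expected) and lies at 75.0°, and the stem agrees with it. I'll descend and grip the stem along its 26 mm side.

Emit:
servo_tool(
  plan=[
    [[-1,-0.06,-0.31,0,0,0,0],[-1,-0.06,-0.31,0,0,0,0],[-1,-0.055,-0.31,-0.5,0,0,0],[-1,0,0,-0.8,0,0,0],[-1,0,0,-0.8,0,0,0]],
  ],
)

```text
t: 7.8
ee_pos: [501.2, -355.1, 213.0]
orientation: [0.407, 3.112, -0.003]
ft_force: [0.1, -0.4, -0.5]
width: 87.8
grasp_force: 0.0
```

Emit:
servo_tool(
  plan=[
    [[-1,0,0,-0.8,0,0,0],[-1,0,0,-0.8,0,0,0],[-1,0,0,-0.65,0,0,0],[0.2,0,0,0,0,0,0],[0.2,0,0,0,0,0,0]],
  ],
)

```text
t: 8.22
ee_pos: [500.1, -353.3, 121.6]
orientation: [-0.406, -3.113, -0.002]
ft_force: [0.5, 0.2, 0.7]
width: 77.9
grasp_force: 0.0
```

Emit:
servo_tool(
  plan=[
    [[0.2,0,0,0,0,0,0],[0.2,0,0,0,0,0,0],[0.2,0,0,0,0,0,0],[0.2,0,0,0,0,0,0],[1,0,0,0,0,0,0]],
  ],
)

```text
t: 8.63
ee_pos: [501.1, -353.5, 123.9]
orientation: [0.406, 3.114, -0.001]
ft_force: [-0.8, 0.4, 0.2]
width: 44.8
grasp_force: 0.0
```

Emit:
servo_tool(
  plan=[
    [[1,0,0,0,0,0,0],[1,0,0,0,0,0,0],[1,0,0,0,0,0,0],[1,0,0,0,0,0,0],[1,0,0,0,0,0,0]],
  ],
)

```text
t: 9.05
ee_pos: [500.8, -353.3, 122.9]
orientation: [0.406, 3.115, -0.0]
ft_force: [0.6, -0.7, 2.4]
width: 25.8
grasp_force: 30.0
```

Emit:
servo_tool(
  plan=[
    [[1,0,0,0.4,0,0,0],[1,0,0,0.7,0,0,0],[1,0,0,0.8,0,0,0],[1,0,0,0.8,0,0,0],[1,0,0,0.5,0,0,0]],
  ],
)

```text
t: 9.47
ee_pos: [501.1, -353.5, 253.2]
orientation: [0.406, 3.113, -0.001]
ft_force: [0.9, -1.0, -2.6]
width: 25.8
grasp_force: 30.0
```

Emit:
servo_tool(
  plan=[
    [[1,-0.035,0.6,0,0,0,0.45],[1,-0.035,0.9,0,0,0,0.45],[1,-0.035,0.9,0,0,0,0.45],[1,-0.035,0.9,0,0,0,0.45],[1,-0.035,0.9,0,0,0,0.45]],
  ],
)

```text
t: 9.88
ee_pos: [492.8, -183.6, 250.2]
orientation: [-0.097, -3.139, -0.001]
ft_force: [0.6, -0.1, -3.6]
width: 26.2
grasp_force: 30.0
```

Emit:
servo_tool(
  plan=[
    [[1,-0.035,0.9,0,0,0,0.45],[1,-0.035,0.9,0,0,0,0.45],[1,-0.035,0.9,0,0,0,0.45],[1,-0.035,0.9,0,0,0,0.45],[1,-0.035,0.9,0,0,0,0.45]],
  ],
)

```text
t: 10.3
ee_pos: [485.8, -3.5, 250.3]
orientation: [0.212, -3.134, -0.0]
ft_force: [0.9, 0.2, -2.6]
width: 25.9
grasp_force: 30.0
```

Emit:
servo_tool(
  plan=[
    [[1,-0.035,0.6,0,0,0,0.45],[1,0,0.4,0,0,0,0.25],[1,0,0,0,0,0,0],[1,0,0,0,0,0,0],[1,0,0,0,0,0,0]],
  ],
)

```text
t: 10.72
ee_pos: [485.1, 34.3, 250.4]
orientation: [0.304, -3.126, 0.0]
ft_force: [0.1, -0.8, -2.3]
width: 25.6
grasp_force: 30.0
```

```bash
python3 - <<'E'
from h import *
np.set_printoptions(precision=2,suppress=True)
o=readout.get_obs();print(o['ee_pos'],o['orientation'],o['width'],o['t'])
R=cv2.Rodrigues(np.array(o['orientation']))[0];print('theta',np.degrees(np.arctan2(R[1,1],R[0,1])))
snap('wrist','w4.png')
im=cv2.imread('pics/w4.png'); cv2.imwrite('pics/w4c.png',cv2.resize(im[120:340,180:480],None,fx=2.6,fy=2.6,interpolation=2))
E
```

```text
[485.11  34.31 250.41] [ 0.3  -3.13  0.  ] 25.562592573077886 10.7167
theta 101.10852775708845
```

View pics/w4c.png

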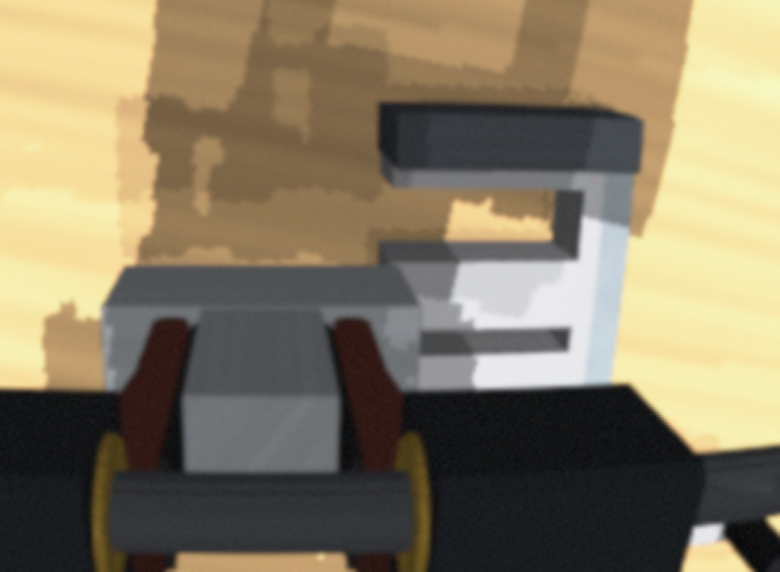

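The crop shows the packer held level. The wide gap's z=34 edges lie at crop rows 189 and 258, its back wall top at column 582, and the block's front edge at column 395.

```bash
python3 - <<'E'
from h import *
np.set_printoptions(precision=1,suppress=True)
o=readout.get_obs(); W=lambda c,r,z:onz('wrist',180+c/2.6-.3,120+r/2.6-.3,z)
J=np.array([515.9,118,0]);a=np.radians(11.2);ex=np.array([np.cos(a),np.sin(a),0]);ey=np.array([-ex[1],ex[0],0])
L=lambda P:np.array([(P-J)@ex,(P-J)@ey])
for n,c,r,z in[('gap -x edge back (-60,46)',582,189,34),('gap -x edge front(-60,-28.5)',397,189,34),('+x edge back(-32,46)',578,258,34),('+x wall(-32)',430,261,34),('post -x front (-69,-30)',400,172,50),('post -x rear(-69,62)',640,172,50),('post (-89,-30)',388,104,50),('post (-89,62)',610,104,50),
 ('packer base L',104,306,130-0+34-2.5),('packer base R',420,306,161.5),('stem top L',182,393,207.5),('stem top R',338,393,207.5)]:
    P=W(c,r,z);print(n,P,L(P))
g=np.array([o['ee_pos'][0],o['ee_pos'][1],0]);print('tcp',L(g))
E
```

```text
gap -x edge back (-60,46) [448.1 149.9  34. ] [-60.3  44.5]
gap -x edge front(-60,-28.5) [462.8  79.5  34. ] [-59.6 -27.5]
+x edge back(-32,46) [474.4 155.9  34. ] [-33.3  45.2]
+x wall(-32) [486.8  98.   34. ] [-32.4 -14. ]
post -x front (-69,-30) [454.4  76.   50. ] [-68.5 -29.3]
post -x rear(-69,62) [435.5 164.2  50. ] [-69.9  60.9]
post (-89,-30) [432.5  66.9  50. ] [-91.8 -34. ]
post (-89,62) [414.4 145.7  50. ] [-94.2  46.9]
packer base L [480.9  -1.9 161.5] [ -57.6 -110.8]
packer base R [467.7  65.3 161.5] [-57.5 -42.3]
stem top L [476.4  18.8 207.5] [-58.  -89.7]
stem top R [471.5  43.7 207.5] [-58.  -64.2]
tcp [-46.5 -76.4]
```

The jig estimate holds to within about 0.5 mm, and the packer is on the gap's line. I'll move in over the gap and start lowering.

Emit:
servo_tool(
  plan=[
    [[1,-0.1,0.51,0,0,0,0.12],[1,-0.1,0.52,0,0,0,0],[1,-0.1,0.52,0,0,0,0],[1,-0.1,0.51,0,0,0,0],[1,0,0,-0.5,0,0,0]],
  ],
)

```text
t: 11.18
ee_pos: [471.0, 118.8, 233.1]
orientation: [-0.319, 3.119, 0.002]
ft_force: [0.5, 0.2, -2.1]
width: 25.9
grasp_force: 30.0
```

Emit:
servo_tool(
  plan=[
    [[1,0,0,-0.7,0,0,0],[1,0,0,-0.7,0,0,0],[1,0,0,-0.2,0,0,0],[1,0,0,0,0,0,0],[1,0,0,0,0,0,0]],
  ],
)

```text
t: 11.6
ee_pos: [469.6, 116.5, 166.9]
orientation: [0.319, -3.125, 0.0]
ft_force: [1.4, 0.5, -2.7]
width: 26.0
grasp_force: 30.0
```

```bash
python3 - <<'E'
from h import *
np.set_printoptions(precision=2,suppress=True)
o=readout.get_obs();print(o['ee_pos'],o['orientation'],o['ft_force'],o['t'])
J=np.array([515.9,118,0]);a=np.radians(11.2);ex=np.array([np.cos(a),np.sin(a),0]);ey=np.array([-ex[1],ex[0],0])
L=lambda P:np.array([(P-J)@ex,(P-J)@ey]);print(L(o['ee_pos']))
snap('wrist','w5.png')
im=cv2.imread('pics/w5.png'); cv2.imwrite('pics/w5c.png',cv2.resize(im[140:330,180:400],None,fx=3,fy=3,interpolation=2))
E
```

```text
[469.61 116.54 166.89] [ 0.32 -3.12  0.  ] [ 1.36  0.47 -2.71] 11.6
[-45.69   7.55]
```

View pics/w5c.png

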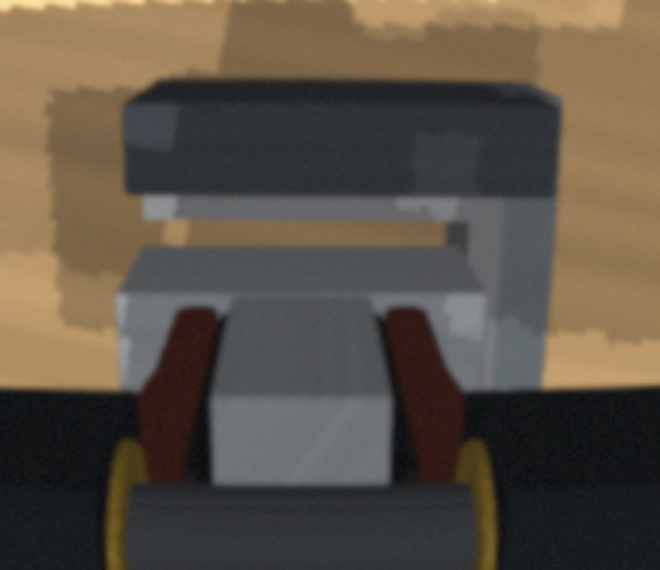

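```bash
python3 - <<'E'
from h import *
np.set_printoptions(precision=1,suppress=True)
W=lambda c,r,z:onz('wrist',180+c/3-.33,140+r/3-.33,z)
J=np.array([515.9,118,0]);a=np.radians(11.2);ex=np.array([np.cos(a),np.sin(a),0]);ey=np.array([-ex[1],ex[0],0])
L=lambda P:np.array([(P-J)@ex,(P-J)@ey])
for n,c,r,z in[('gap edge L',145,219,34),('gap edge R',460,219,34),('gap back wall top',468,225,34),('post inner L',125,194,50),('post inner R',557,194,50),('pk bottom L',150,247,44),('pk bottom R',462,247,44),('pk top L',118,294,78),('pk top R',486,294,78)]:print(n,L(W(c,r,z)))
E
```

```text
gap edge L [-58.9 -28.9]
gap edge R [-59.5  43.8]
gap back wall top [-58.1  45.8]
post inner L [-68.4 -30.4]
post inner R [-69.3  62.2]
pk bottom L [-55.  -26.3]
pk bottom R [-55.6  42.9]
pk top L [-55.4 -27.3]
pk top R [-56.   42.1]
```

Clearance at the -x side is 3.8 mm (3 is ideal) and the packer is parallel. I'll nudge it -0.8 mm and lower it.

Emit:
servo_tool(
  plan=[
    [[1,-0.02,0,-0.15,0,0,0],[1,0,0,-0.3,0,0,0],[1,0,0,-0.3,0,0,0],[1,0,0,-0.2,0,0,0],[1,0,0,-0.1,0,0,0]],
  ],
)

```text
t: 12.07
ee_pos: [468.6, 117.2, 124.5]
orientation: [-0.321, 3.125, 0.0]
ft_force: [-0.1, 0.3, -2.7]
width: 25.8
grasp_force: 30.0
```

Emit:
servo_tool(
  plan=[
    [[1,0,0,-0.03,0,0,0],[1,0,0,0,0,0,0],[1,0,0,0,0,0,0]],
  ],
)

```text
t: 12.32
ee_pos: [468.8, 117.3, 123.9]
orientation: [-0.321, 3.124, 0.0]
ft_force: [-0.5, -0.4, -2.2]
width: 26.1
grasp_force: 30.0
```

Emit:
servo_tool(
  plan=[
    [[1,0,0,-0.025,0,0,0],[1,0,0,0,0,0,0],[1,0,0,0,0,0,0]],
  ],
)

```text
t: 12.57
ee_pos: [468.8, 117.3, 122.8]
orientation: [-0.321, 3.124, 0.0]
ft_force: [0.6, -0.2, -1.8]
width: 25.9
grasp_force: 30.0
```

Emit:
servo_tool(
  plan=[
    [[0.2,0,0,0,0,0,0],[0.2,0,0,0,0,0,0],[0.2,0,0,0,0,0,0],[0,0,0,0,0,0,0],[0,0,0,0,0,0,0]],
  ],
)

```text
t: 12.98
ee_pos: [468.5, 117.2, 122.5]
orientation: [-0.321, 3.125, -0.0]
ft_force: [-0.7, -0.4, -0.6]
width: 42.7
grasp_force: 0.0
```

Emit:
servo_tool(
  plan=[
    [[0,0,0,0.4,0,0,0],[-0.2,0,0,0.8,0,0,0],[-1,0,0,0.8,0,0,0],[-1,0,0,0.8,0,0,0],[-1,0,0,0.8,0,0,0]],
  ],
)

```text
t: 13.4
ee_pos: [468.1, 117.1, 267.9]
orientation: [0.321, -3.125, 0.0]
ft_force: [2.1, -0.8, 0.2]
width: 67.1
grasp_force: 0.0
```

Emit:
servo_tool(
  plan=[
    [[-1,0.19,-0.83,0.2,0,0,-0.68],[-1,0.19,-0.83,0.2,0,0,-0.68],[-1,0.19,-0.83,0.2,0,0,-0.68],[-1,0.19,-0.83,0.2,0,0,-0.68],[-1,0.19,-0.83,0,0,0,-0.68]],
  ],
)

```text
t: 13.82
ee_pos: [507.2, -50.4, 300.2]
orientation: [0.148, 3.135, -0.0]
ft_force: [0.5, 0.6, 0.3]
width: 87.7
grasp_force: 0.0
```

Emit:
servo_tool(
  plan=[
    [[-1,0.19,-0.83,0,0,0,-0.68],[-1,0.19,-0.83,0,0,0,-0.68],[-1,0.19,-0.83,0,0,0,-0.68],[-1,0,0,0,0,0,0],[-1,0,0,0,0,0,0]],
  ],
)

```text
t: 14.23
ee_pos: [529.2, -149.8, 298.2]
orientation: [-0.427, -3.112, -0.0]
ft_force: [-0.3, -0.3, -0.5]
width: 88.1
grasp_force: 0.0
```

Emit:
servo_tool(
  plan=[
    [[-1,0,0,0,0,0,0]],
  ],
)

```text
t: 14.32
ee_pos: [528.8, -148.1, 298.1]
orientation: [-0.423, -3.112, -0.001]
ft_force: [-0.1, 0.7, 0.2]
width: 87.7
grasp_force: 0.0
```

```bash
python3 - <<'E'
from h import *
np.set_printoptions(precision=2,suppress=True)
o=readout.get_obs();print(o['ee_pos'],o['orientation'],o['t'])
R=cv2.Rodrigues(np.array(o['orientation']))[0];print('theta',np.degrees(np.arctan2(R[1,1],R[0,1])))
w=snap('wrist','w6.png')[:,:,::-1]; t=snap('top','t3.png')[:,:,::-1]
d=np.zeros((600,800,3),np.uint8)
d[:420,:560]=w
d[:,560:]=cv2.resize(t[165:285,155:203],None,fx=5,fy=5,interpolation=2)
d[420:600,:180]=0
x=cv2.resize(t[190:270,185:250],None,fx=2.2,fy=2.2,interpolation=2); d[422:422+x.shape[0],:x.shape[1]]=x
cv2.imwrite('pics/c6.png',d)
E
```

```text
[ 528.78 -148.07  298.12] [-0.42 -3.11 -0.  ] 14.3167
theta 74.53324097314892
```

View pics/c6.png

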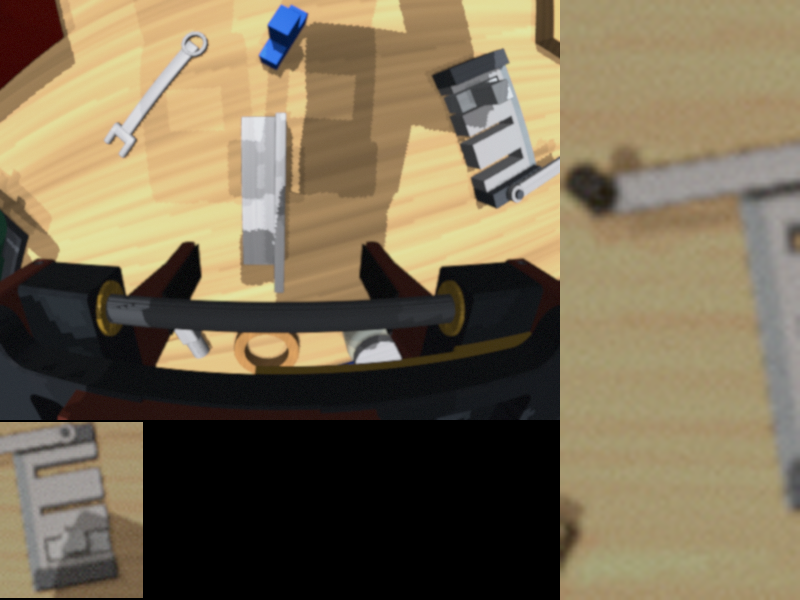

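The wrist view shows the angle's upright top strip spanning (281,113) to (280,292), with the foot on its left. The packer stands in the wide gap, and the knob is at the predicted pixel for a square lever.

```bash
python3 - <<'E'
from h import *
np.set_printoptions(precision=1,suppress=True)
o=readout.get_obs();im=cv2.imread('pics/w6.png');g=cv2.cvtColor(im,cv2.COLOR_BGR2HSV)
for r in(112,114,118,130,180,240,270,285,290,293,296): print(r,[ (int(g[r,c,1]),int(g[r,c,2])) for c in range(268,294,2)])
R=cv2.Rodrigues(np.array(o['orientation']))[0];p=np.array(o['ee_pos'])
a=onz('wrist',280.8,114,80);b=onz('wrist',279.5,292,80)
print(a,b,np.linalg.norm(a-b)); m=(a+b)/2; print('mid',m,'in tool',R.T@(m-p),'ang',np.degrees(np.arctan2(*(b-a)[[1,0]])))
E
```

```text
112 [(111, 215), (111, 213), (110, 215), (104, 218), (73, 211), (60, 210), (58, 210), (55, 214), (59, 211), (94, 216), (106, 222), (106, 223), (96, 228)]
114 [(109, 204), (109, 203), (110, 202), (92, 196), (13, 199), (2, 211), (3, 219), (3, 227), (2, 220), (65, 208), (108, 219), (102, 224), (97, 229)]
118 [(5, 190), (5, 191), (5, 189), (6, 180), (6, 201), (7, 217), (7, 220), (7, 230), (5, 223), (60, 203), (110, 213), (110, 214), (109, 215)]
130 [(5, 188), (8, 190), (5, 187), (7, 173), (8, 199), (8, 216), (6, 211), (7, 207), (3, 191), (46, 138), (108, 128), (111, 161), (110, 220)]
180 [(9, 178), (9, 179), (6, 177), (8, 170), (5, 198), (6, 205), (8, 201), (7, 192), (2, 157), (64, 108), (109, 98), (111, 103), (113, 154)]
240 [(6, 118), (6, 119), (8, 132), (6, 133), (7, 139), (7, 139), (7, 139), (7, 137), (34, 120), (106, 125), (111, 145), (112, 160), (112, 160)]
270 [(110, 156), (111, 158), (108, 153), (45, 136), (6, 138), (7, 138), (8, 136), (4, 133), (71, 143), (110, 157), (113, 158), (112, 157), (111, 156)]
285 [(79, 228), (76, 228), (74, 223), (52, 173), (6, 137), (6, 137), (4, 133), (6, 132), (86, 155), (111, 174), (112, 171), (112, 171), (113, 167)]
290 [(79, 228), (81, 227), (83, 224), (58, 177), (2, 136), (9, 137), (8, 135), (6, 129), (87, 147), (111, 161), (110, 162), (112, 162), (110, 162)]
293 [(89, 228), (90, 227), (89, 228), (90, 219), (86, 181), (84, 151), (84, 149), (89, 152), (105, 161), (110, 163), (109, 164), (111, 163), (111, 161)]
296 [(89, 229), (87, 228), (87, 228), (92, 224), (101, 186), (111, 163), (110, 164), (110, 163), (109, 162), (110, 163), (111, 161), (110, 160), (110, 160)]
[ 446.2 -124.7   80. ] [ 617.6 -173.    80. ] 178.01317501061192
mid [ 531.9 -148.9   80. ] in tool [ -3.5  -0.7 218.3] ang -15.752537936643268
```

Emit:
servo_tool(
  plan=[
    [[-1,0.067,-0.02,-0.3,0,0,-0.05],[-1,0,0,-0.8,0,0,0],[-1,0,0,-0.8,0,0,0],[-1,0,0,-0.8,0,0,0],[-1,0,0,-0.8,0,0,0]],
  ],
)

```text
t: 14.83
ee_pos: [531.8, -148.1, 156.7]
orientation: [0.427, 3.112, -0.0]
ft_force: [-0.3, 0.2, -0.3]
width: 88.2
grasp_force: 0.0
```

Emit:
servo_tool(
  plan=[
    [[-1,0,0,-0.6,0,0,0],[0,0,0,-0.275,0,0,0],[0.5,0,0,0,0,0,0],[0.5,0,0,0,0,0,0],[0.5,0,0,0,0,0,0]],
  ],
)

```text
t: 15.25
ee_pos: [532.9, -149.1, 124.7]
orientation: [0.429, 3.11, -0.0]
ft_force: [-0.5, 0.1, 0.3]
width: 64.8
grasp_force: 0.0
```

Emit:
servo_tool(
  plan=[
    [[0.5,0,0,0,0,0,0],[0.5,0,0,0,0,0,0],[0.5,0,0,0,0,0,0],[0.5,0,0,0,0,0,0],[0.5,0,0,0,0,0,0]],
  ],
)

```text
t: 15.67
ee_pos: [532.1, -149.3, 124.0]
orientation: [0.43, 3.111, -0.0]
ft_force: [0.1, 0.3, 0.7]
width: 31.6
grasp_force: 0.0
```

Emit:
servo_tool(
  plan=[
    [[1,0,0,0,0,0,0],[1,0,0,0,0,0,0],[1,0,0,0,0,0,0],[1,0,0,0,0,0,0],[1,0,0,0,0,0,0]],
  ],
)

```text
t: 16.08
ee_pos: [531.9, -149.2, 123.4]
orientation: [-0.429, -3.112, 0.0]
ft_force: [-0.5, -0.2, 0.5]
width: 9.9
grasp_force: 30.0
```

```bash
python3 - <<'E'
from h import *
np.set_printoptions(precision=2,suppress=True)
o=readout.get_obs();print(o)
im=snap('wrist','w7.png')[:,:,::-1];g=cv2.cvtColor(np.ascontiguousarray(im),cv2.COLOR_BGR2HSV)
for c in(276,281,286): print(c,[(r,int(g[r,c,1]),int(g[r,c,2])) for r in range(0,110,4)])
E
```

```text
{'t': 16.0833, 'qpos': array([-0.3 ,  0.59,  1.88, -0.  ,  0.67, -1.59]), 'qvel': array([ 0.,  0., -0.,  0.,  0., -0.]), 'joint_torque': array([  0.07, -52.9 , -16.67,   0.06,   0.03,   0.05]), 'ee_pos': array([ 531.93, -149.22,  123.45]), 'orientation': array([-0.43, -3.11,  0.  ]), 'ft_force': array([-0.49, -0.25,  0.51]), 'moment': array([-0.02,  0.02,  0.04]), 'grasp_force': 30.000519454479218, 'width': 9.909603633058442}
276 [(0, 224, 73), (4, 223, 71), (8, 126, 71), (12, 93, 123), (16, 111, 135), (20, 113, 135), (24, 110, 142), (28, 106, 229), (32, 107, 228), (36, 105, 228), (40, 105, 231), (44, 106, 230), (48, 107, 227), (52, 106, 232), (56, 105, 235), (60, 105, 234), (64, 106, 230), (68, 108, 225), (72, 107, 226), (76, 19, 200), (80, 3, 228), (84, 4, 229), (88, 3, 229), (92, 4, 228), (96, 3, 242), (100, 3, 246), (104, 4, 246), (108, 3, 245)]
281 [(0, 149, 72), (4, 86, 116), (8, 110, 137), (12, 110, 137), (16, 110, 135), (20, 113, 138), (24, 114, 159), (28, 111, 212), (32, 107, 228), (36, 107, 229), (40, 106, 232), (44, 105, 229), (48, 106, 228), (52, 105, 233), (56, 107, 234), (60, 107, 234), (64, 107, 229), (68, 108, 225), (72, 107, 227), (76, 21, 197), (80, 5, 226), (84, 5, 225), (88, 3, 224), (92, 5, 225), (96, 3, 224), (100, 3, 242), (104, 3, 244), (108, 3, 244)]
286 [(0, 108, 127), (4, 110, 132), (8, 114, 136), (12, 113, 136), (16, 113, 158), (20, 108, 224), (24, 106, 231), (28, 105, 230), (32, 107, 227), (36, 106, 229), (40, 105, 233), (44, 107, 227), (48, 106, 230), (52, 104, 234), (56, 103, 235), (60, 105, 233), (64, 108, 227), (68, 108, 227), (72, 106, 228), (76, 22, 194), (80, 6, 221), (84, 5, 221), (88, 5, 221), (92, 5, 220), (96, 5, 222), (100, 4, 241), (104, 4, 241), (108, 4, 241)]
```

```bash
python3 - <<'E'
from h import *
o=readout.get_obs();R=cv2.Rodrigues(np.array(o['orientation']))[0]
print('theta',np.degrees(np.arctan2(R[1,1],R[0,1])))
e=onz('wrist',281,75.3,80);print(e,R.T@(e-np.array(o['ee_pos'])))
E
```

```text
theta 74.2844472337078
[ 444.374344   -124.99131614   80.        ] [90.81473673 -0.3959164  43.44825076]
```

Emit:
servo_tool(
  plan=[
    [[1,0,0,0.3,0,0,0],[1,0,0.4,0,0,0,0.7],[1,-0.01,0.7,0,0,0,0.8],[1,-0.01,0.8,0,0,0,0.8],[1,-0.01,0.8,0,0,0,0.8]],
  ],
)

```text
t: 16.55
ee_pos: [530.4, -40.5, 135.9]
orientation: [-0.003, -3.141, -0.0]
ft_force: [0.5, -0.3, -3.6]
width: 9.8
grasp_force: 30.0
```

Emit:
servo_tool(
  plan=[
    [[1,-0.01,0.8,0,0,0,0.8],[1,-0.01,0.8,0,0,0,0.8],[1,-0.005,0.6,0,0,0,0.78],[1,0,0.207,0,0,0,0],[1,0,0,0,0,0,0]],
  ],
)

```text
t: 16.97
ee_pos: [529.6, 56.8, 135.8]
orientation: [0.322, -3.125, -0.0]
ft_force: [-0.1, 0.3, -4.3]
width: 9.5
grasp_force: 30.0
```

Emit:
servo_tool(
  plan=[
    [[1,0,0,0,0,0,0],[1,0,0,0,0,0,0]],
  ],
)

```text
t: 17.13
ee_pos: [529.7, 54.1, 135.6]
orientation: [0.317, -3.125, 0.0]
ft_force: [-0.3, 0.1, -3.7]
width: 9.8
grasp_force: 30.0
```

```bash
python3 - <<'E'
from h import *
np.set_printoptions(precision=2,suppress=True)
o=readout.get_obs();print(o['ee_pos'],o['orientation'],o['ft_force'],o['t'])
R=cv2.Rodrigues(np.array(o['orientation']))[0];print('theta',np.degrees(np.arctan2(R[1,1],R[0,1])))
im=snap('wrist','w8.png')[:,:,::-1]
cv2.imwrite('pics/w8c.png',cv2.resize(im[30:250,230:480],None,fx=2.7,fy=2.7,interpolation=2))
E
```

```text
[529.74  54.12 135.6 ] [ 0.32 -3.13  0.  ] [-0.28  0.08 -3.69] 17.1333
theta 101.58621061549292
```

View pics/w8c.png

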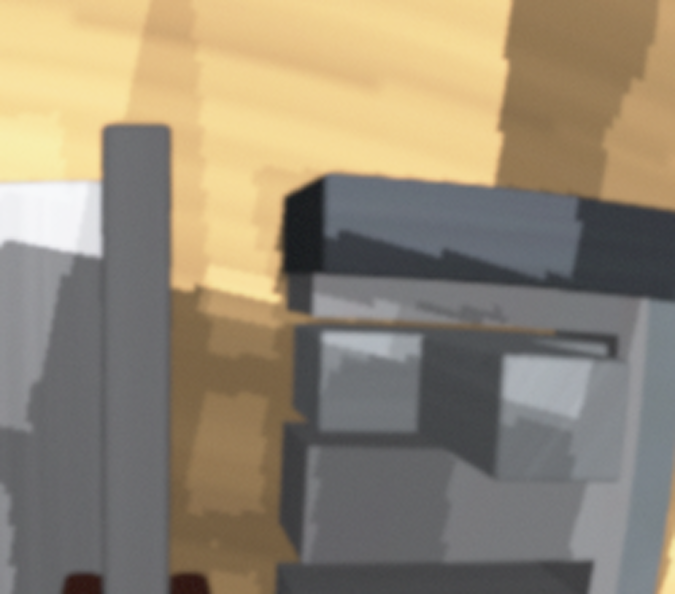

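The crop shows the near post's front top corners at (326,175) and (325,272). The angle's end is at row 125, with its back top edge at column 170, and the two are parallel. The packer stands in its gap.

```bash
python3 - <<'E'
from h import *
np.set_printoptions(precision=2,suppress=True)
o=readout.get_obs();R=cv2.Rodrigues(np.array(o['orientation']))[0];p=np.array(o['ee_pos'])
for n,c,r,z in[('post outer',327,175,50),('post inner',326,273,50),('upright end back',170,125,92.2),('upright back lower',170,560,92.2)]:
  P=onz('wrist',230+c/2.7-.3,30+r/2.7-.3,z);print(n,P,R.T@(P-p))
E
```

```text
post outer [434.83  71.41  50.  ] [89.43 36.19 85.56]
post inner [453.64  75.25  50.  ] [70.23 36.18 85.55]
upright end back [439.82  39.98  92.2 ] [90.85  4.39 43.36]
upright back lower [502.74  53.23  92.2 ] [26.56  4.75 43.35]
```

Already centred (both at tool x +0.8) with 31.4 mm to close. I'll set it down and approach slowly.

Emit:
servo_tool(
  plan=[
    [[1,0,0,-0.15,0,0,0],[1,0,0,-0.14,0,0,0],[1,-0.05,0.25,0,0,0,0],[1,-0.06,0.29,0,0,0,0],[1,-0.03,0.15,0,0,0,0]],
  ],
)

```text
t: 17.6
ee_pos: [523.5, 83.6, 123.4]
orientation: [0.319, -3.124, -0.0]
ft_force: [0.2, -1.8, -4.1]
width: 10.1
grasp_force: 30.0
```

Emit:
servo_tool(
  plan=[
    [[1,-0.005,0.025,0,0,0,0],[1,-0.005,0.025,0,0,0,0],[1,-0.002,0.012,0,0,0,0],[1,0,0,0,0,0,0]],
  ],
)

```text
t: 17.93
ee_pos: [523.4, 84.2, 123.4]
orientation: [0.321, -3.124, 0.003]
ft_force: [2.9, -13.5, -6.7]
width: 9.9
grasp_force: 30.0
```

```bash
python3 - <<'E'
from h import *
np.set_printoptions(precision=2,suppress=True)
o=readout.get_obs();print(o['ee_pos'],o['ft_force'],o['moment'],o['t'])
E
```

```text
[523.36  84.18 123.43] [  2.85 -13.47  -6.68] [-2.22 -0.33 -0.32] 17.9333
```

Both posts are in contact with 14 N and little yaw moment. I'll settle it onto the bench, balance the yaw slightly and press a bit firmer.

Emit:
servo_tool(
  plan=[
    [[1,0,0,-0.015,0,0,-0.04],[1,-0.003,0.015,0,0,0,0],[1,0,0,0,0,0,0],[1,0,0,0,0,0,0],[1,0,0,0,0,0,0]],
  ],
)

```text
t: 18.35
ee_pos: [523.4, 84.2, 123.2]
orientation: [0.316, -3.125, 0.004]
ft_force: [2.2, -16.7, -1.8]
width: 9.9
grasp_force: 30.0
```

```bash
python3 - <<'E'
from h import *
np.set_printoptions(precision=2,suppress=True)
o=readout.get_obs();print(o['ee_pos'],o['ft_force'],o['moment'],o['t'])
s=snap('side','s9.png')[:,:,::-1];w=snap('wrist','w9.png')[:,:,::-1]
d=np.zeros((600,800,3),np.uint8)
x=cv2.resize(s[200:340,220:370],None,fx=4.2,fy=4.2,interpolation=2)[:600];d[:x.shape[0],:400]=x[:,115:515]
y=cv2.resize(w[30:250,230:430],None,fx=2,fy=2,interpolation=2);d[:440,400:800]=y
cv2.imwrite('pics/c9.png',d)
E
```

```text
[523.43  84.25 123.19] [  2.24 -16.69  -1.85] [-2.78 -0.25 -0.23] 18.35
```

View pics/c9.png

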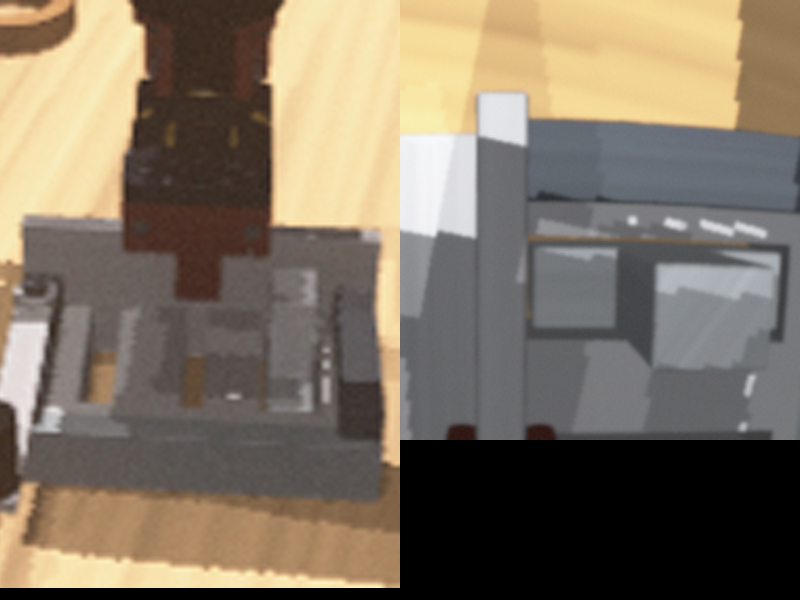

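The upright is flat against the post and the bench now carries its weight. The packer is upright in the gap and the lever points to the rear. One last numeric check of the centring.

```bash
python3 - <<'E'
from h import *
np.set_printoptions(precision=2,suppress=True)
o=readout.get_obs();R=cv2.Rodrigues(np.array(o['orientation']))[0];p=np.array(o['ee_pos'])
for n,c,r,z in[('post outer',540-400,119,50),('post inner',540-400,202,50),('end',502-400,92,80)]:
  P=onz('wrist',230+c/2-.25,30+r/2-.25,z);print(n,R.T@(P-p))
t=cv2.imread('pics/t3.png')
E
```

```text
post outer [89.63  8.87 73.27]
post inner [69.54  8.92 73.25]
end [90.91 -0.18 43.29]
```

```bash
python3 -c "
from workcell import close_job
print(close_job())"
```

```text
the job is handed in; nothing more can be done
None
```

I handed the job in at 18.4 s: the keeper is swung square to the rear, the packer stands home in the wide gap, and the angle is held against both end posts with about 17 N, centred to within about 0.5 mm.

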